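Lock the second tray bracket into the slotted rack

TASK

Fit the loose white tray bracket to the bare column of the slotted tray rack, in the same rows of slots as the bracket already fitted on the other column: hook both claws into the slots, then press it down until it sits fully home and its green locking tab has snapped back out. Feel for the slots and press firmly but do not force it, let go, and leave the other things where they are.

Things in the scene. Friction and masses are not known exactly. Their poses are not given: they have to be found in the camera images.
- bracket_grip (a point): Centre of the loose tray bracket's white beam, half-way up: hold it here. Beam 30 mm wide, 30 high, 162 long (black end stop 40 mm high at the free end, 76 mm from here). At its other end a white back plate stands up, 150 mm high, 34 wide; its rear face is 90 mm from here along +x. A gusset fills the 46 mm next to the plate. x along the beam to the plate, y across, z up. 0.36 kg, stands on its beam.
- bracket_heel (a point): Heel of the loose bracket: middle of the lower edge of the back plate's rear face, level with the beam's underside (90 mm along +x and 15 mm below bracket_grip, same axes). Two steel claws and, between them, the nose of the green tab (5 mm wide, 78 to 86 mm above the heel) stick out of the rear face along +x.
- bracket_claw (a point): On the rear face, at the underside of the lower claw's neck, 19.5 mm above the heel, same axes. Each claw is 5 mm wide in y: a neck 11 mm high, then a hook that drops 16.5 mm below the neck, behind a gap of 4.8 mm, ending 9.8 mm behind the rear face; 27.5 mm high in all. The upper claw is alike, 111 mm higher.
- tab (a joint): Sprung green locking tab in the loose bracket's back plate: 0 = out (nose 4 mm proud of the rear face), 0.0045 m = pushed right in. Flat on top, bevelled below. As the hooked bracket goes down it rides over the bar between two slots, which takes some 8 to 16 N of downward push, and springs out just before the bracket is home; it then keeps the bracket from lifting out.
- bare_seat (a point): On the bare column's front face, centre line: where the loose bracket's heel nominally is when home at the right level, 99.5 mm above the worktop. x level into the column, y across, z up; the seated bracket's axes are parallel to these. The true home is up to 7 mm higher or lower (see bare_slot); other levels are 37 mm away. Column 45 mm wide, 33 deep, top 285 mm above the worktop.
- bare_slot (a point): Nominal middle of the lower edge of the slot for the lower claw, 19.5 mm above bare_seat, same axes. The front is a 3 mm steel sheet with a row of slots 9 mm wide, 30 mm high, one every 37 mm (7 mm bars between). It was screwed on by hand through long holes: all its slots sit up to 7 mm above or below nominal. No reading shows this: find it by feel.
- fitted_heel (a point): Heel of the like bracket already fitted (fixed) on the rack's other column, 180 mm beside the bare one, on that column's front face; axes as for bare_seat. Both columns stand on a dark steel base plate 190 x 290 mm, 8 mm high, reaching 140 mm out in front of the column faces.
- bracket: The whole loose bracket; origin and axes as bracket_heel. Its claws enter the slots only with the heel 16.5 to 19 mm above its true home; push in until the back plate meets the sheet, then straight down until the claws' necks rest on the slots' lower edges.
- bare: The whole bare column with its slotted sheet; origin on the worktop below bare_seat. Pushing the bracket against it with more than 85 N in all bends the sheet; a downward push below about 20 N on the beam stays clear of that.
- bur_block: bur block: aluminium block 60 x 40 x 22 mm with short burs standing in it (38 mm high in all), loose on the rack's base plate between the columns, below the height of the brackets; origin at the centre of its underside
- cassette: open steel instrument cassette 180 x 120 x 30 mm lying on the worktop; origin at the centre of its underside
- bowl: steel bowl, 110 mm across, 45 mm high; origin at the centre of its underside
- spray: white bottle with blue cap and green label, 60 mm across, 170 mm high; origin at the centre of its underside
- jar: amber jar with white cap, 60 mm across, 70 mm high; origin at the centre of its underside
- screwdriver: green-handled screwdriver lying on the worktop
- oil_can: blue can with a paper label, 54 mm across, 130 mm high; origin at the centre of its underside

How it is judged:
By the outcome, as a careful person would: the job done as asked, in the order asked, and still so for the second after the job is handed in, with the robot touching nothing.
It also fails if it takes over 72 s, if anything falls off the work surface, if the arm or the gripper's body presses on something with over 40 N, if the wrist force passes 120 N, or if a joint passes its speed limit or range.

ROBOT

A 6-joint arm with a two-finger parallel gripper is mounted at the origin on the work surface. World frame = base frame: x ahead of the robot, y to its left, z up, the work surface at z = 0. Lengths are in m, angles in rad, forces in N, time in s.
With the tool pointing down it reaches from about 0.35 to 0.975 m from the base axis. Payload 4.9 kg.
Tool frame: the origin (TCP) lies at the very end of the fingers, on their centre line; the grasp point (between the pads) lies 19 mm behind it; z points along the fingers, y is the line along which they close (so a half turn about z gives the same grasp; the last joint's range is limited). The gripper opens to 85 mm and grips with 20 to 120 N. Pads are 22 mm wide; open, the fingers measure 114 mm over their backs; the gripper's body (76 mm by 85 mm) begins 54 mm behind the grasp point. The pads swing forward as they close: fully open they stand 13 mm farther back than shut.
Start: joints at [-1.268, 0.053, 1.613, -0, 1.476, -0.119], TCP at [0.256, -0.57, 0.231] pointing down, gripper open.
Joint ranges: [-3.01, 3.01], [-1.01, 2.22], [0.06, 2.58], [-1.02, 4.17], [0.09, 2.62], [-3.14, 3.14]. Speed limits (rad/s): [2.57, 2.57, 3.14, 3.14, 3.14, 3.14].

INTERFACE

Orientations are given as a unit quaternion [w, x, y, z].
In Python, from plant import manip gives the robot as it stands.
- The arm moves only by the tool play_rows, never from a script. Its argument "series" is a list that holds one entry, the list of rows, each a list of 7 numbers: the shift along the world's x, y, z in m, then the turn, a rotation vector about the world's x, y, z in degrees, then the opening, from 0 (shut) to 1 (fully open). In form: [[[dx, dy, dz, rx, ry, rz, grip], ...]]. A call has 1 to 10 rows; each row shifts and turns the commanded pose from where the row before left it; what a row does not reach is not made up. A row lasts 1/10 s, in which the tool goes at most 50 mm and 8.59 degrees, less where a joint would pass 70% of its speed; a pose out of reach is approached as far as the arm can. A call with a gripper value outside its range is refused whole. The fingers move at their own pace and stop on an object; the grip force is fixed at half the most. Time passes only in rows, so rows that do not move let the fingers close. It gives the time, the measured TCP pose, the force, the opening and the grip force at its end, in the units of the state.
- manip.state(): the state, without advancing time (a new reading comes with each control period).
- manip.grab_frame(name): name is "scene" or "top" or "wrist"; returns a dict with "frame" (400x640x3 uint8, blue, green, red), "mtx" (3x3 intrinsics, pixels), "R" (3x3) and "t" (3): a world point X has camera coordinates R X + t. Camera axes: x right, y down, z forward; pixel columns grow to the right and rows downward; lengths in m; the calibration is good to about 2 mm. The wrist camera is an equidistant fisheye: a pixel r from the principal point sees the ray r / f radians off the axis. A picture is of the moment at which its call begins. There is no depth.
- manip.job_done(): hands the job in; it is judged then, once.
The state is a dict: "time": time; "joint_pos": joint angles; "joint_vel": joint speeds; "joint_efforts": joint torques, N m; "tool_pos": TCP position; "tool_rot": TCP orientation; "contact_force": force on the tool from outside, world axes, zero at the start; "ft_torque": the same for the moment, N m; "gripper_width": opening from 0.0 (shut) to 1.0 (fully open); "grasp_force": force on a finger pad.
Only numpy, scipy, OpenCV 4.12 (cv2) and the standard library are available. Lean on these libraries where they do the work, as an engineer would, in place of code of your own. Each camera call takes 0.05 s, during which the arm holds its last target. There are 200 camera calls.

## Working session

There is one attempt and no reset: what is moved stays moved. The work goes in short steps, Python scripts to look and compute and a tool call to move; the robot and the scene stay as the last step left them, time stands still between calls to the robot, and variables do not carry over. Pictures are saved under pics/ and viewed, at most 10 in all, crops included, and the job is handed in when it is done.

Besides the shell and the picture viewer there is one more tool, called after "Request:" by a JSON object that holds its "op" and its "data". play_rows: Moves the arm, as the interface text tells. Its arguments: {"type":"object","properties":{"series":{"type":"array"}},"required":["series"]}

```bash
mkdir -p pics; cat > h.py <<'E'
from plant import manip
import cv2, numpy as np
def grab(n):
    f=manip.grab_frame(n); return np.array(f["frame"]),np.array(f["mtx"]),np.array(f["R"]),np.array(f["t"]).ravel()
def ray(c,u,v):
    _,K,R,t=c; d=R.T@np.linalg.solve(K,[u,v,1.]); return -R.T@t,d
def plane(c,u,v,z):
    o,d=ray(c,u,v); return o+d*(z-o[2])/d[2]
def tri(c1,p1,c2,p2):
    a,d=ray(c1,*p1); b,e=ray(c2,*p2)
    s=np.linalg.lstsq(np.c_[d,-e],b-a,rcond=None)[0]; P,Q=a+d*s[0],b+e*s[1]
    return (P+Q)/2,np.linalg.norm(P-Q)
def proj(c,X):
    q=c[1]@(c[2]@np.array(X)+c[3]); return q[:2]/q[2]
E
python3 - <<'E'
from h import *
for n in("scene","top"):
    c=grab(n); cv2.imwrite(f"pics/{n}0.png",c[0]); print(n,ray(c,320,200))
    np.savez(f"{n}0.npz",*c)
print(manip.state())
E
```

```text
scene (array([1.34741569, 0.61995349, 1.44641504]), array([-0.46631047, -0.38376347, -0.79704782]))
top (array([ 0.45980872, -0.01751691,  1.47945492]), array([ 0.07053158,  0.00286522, -0.99750547]))
{'time': 0.1, 'joint_pos': array([-1.26797335e+00,  5.33285277e-02,  1.61418401e+00,  3.00842870e-06,
        1.47604653e+00, -1.18967469e-01]), 'joint_vel': array([-0.00091249, -0.00113908, -0.00230873,  0.00158677, -0.0014333 ,
        0.00235718]), 'joint_efforts': array([ 1.07827407e-04, -3.94903851e+01, -3.71362782e+01, -1.03080063e-04,
        3.93295442e-03,  1.71600163e-05]), 'tool_pos': array([ 0.25571466, -0.56964903,  0.2301463 ]), 'tool_rot': array([-9.79193865e-04,  9.77843462e-01,  2.09335132e-01, -8.87658433e-05]), 'contact_force': array([-0.55493022, -0.32425684,  0.29474942]), 'ft_torque': array([ 0.00770243,  0.01450064, -0.00898702]), 'grasp_force': 0.0, 'gripper_width': 1.0039956171018123}
```

View pics/scene0.png

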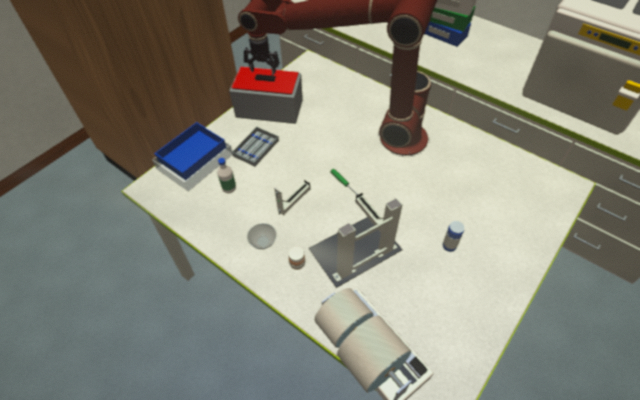

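View pics/top0.png

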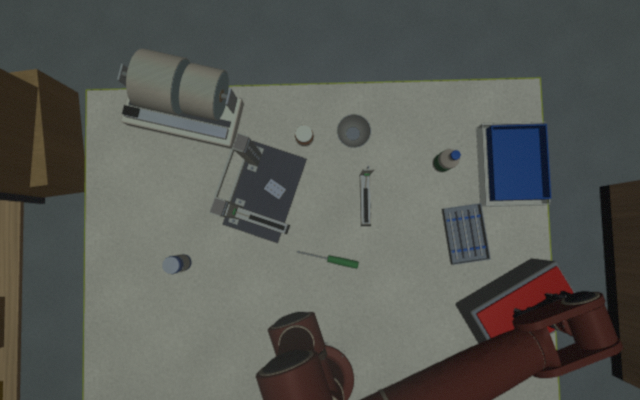

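The top view shows the loose bracket at about (365,195), plate end near (366,170). The rack is at (255,185): the bare column is near (240,145) and the fitted bracket runs (232,210)-(288,230). Next I'll enlarge both areas.

```bash
python3 - <<'E'
import cv2
t=cv2.imread("pics/top0.png")[125:250,200:385]; cv2.imwrite("pics/t1.png",cv2.convertScaleAbs(cv2.resize(t,None,fx=4.3,fy=4.3,interpolation=cv2.INTER_CUBIC),alpha=1.5))
t=cv2.imread("pics/scene0.png")[165:285,260:415]; cv2.imwrite("pics/s1.png",cv2.resize(t,None,fx=5,fy=5,interpolation=cv2.INTER_CUBIC))
E
```

```text
(no output)
```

View pics/t1.png

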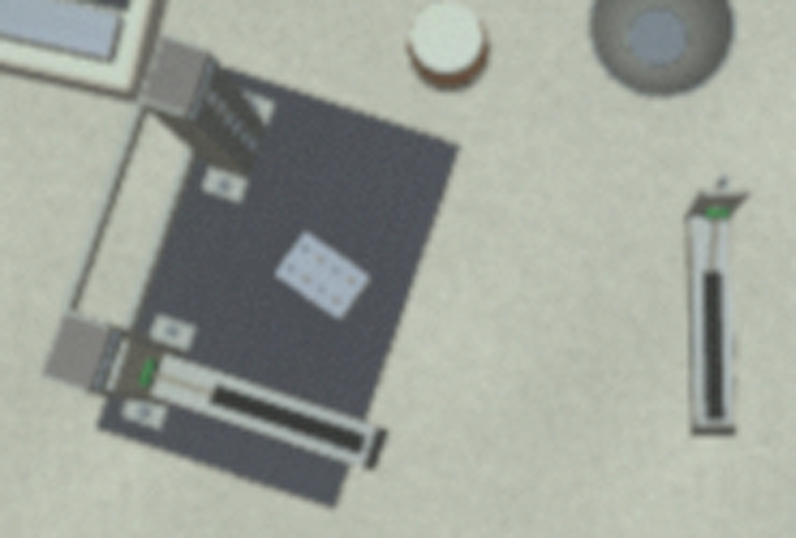

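View pics/s1.png

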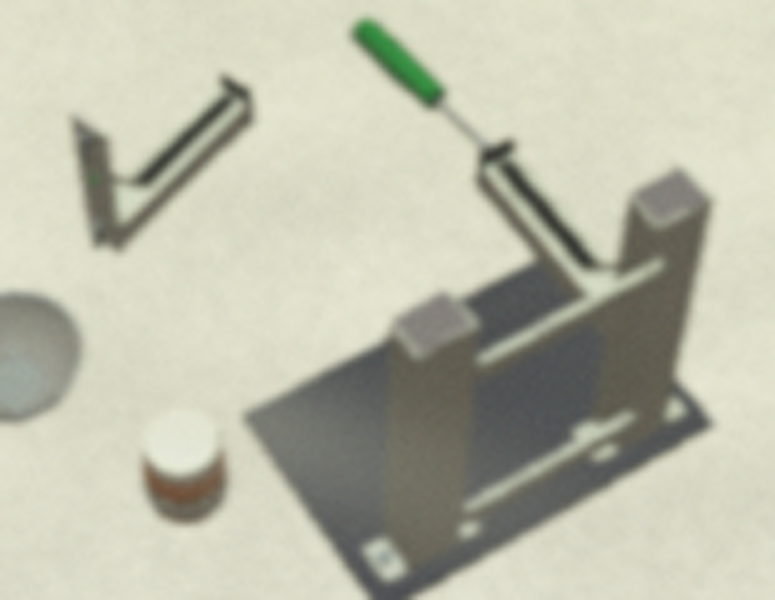

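Top crop: the bare column's top has its front edge at roughly (213,53)-(190,118), and the fitted column's at roughly (127,332)-(105,393). The loose bracket's beam runs from (713,430) up to the plate, whose top edge is (690..748,195). I'll cast these points.

```bash
cat > m.py <<'E'
from h import *
np.set_printoptions(precision=4,suppress=True)
z=np.load("top0.npz"); c=[z[k] for k in z.files]
P=lambda u,v,h: plane(c,200+(u+.5)/4.3-.5,125+(v+.5)/4.3-.5,h)
print("bare top corners"); B=[P(*p,.285) for p in((165,38),(213,53),(190,118),(140,103))]; print(np.array(B))
print("fit"); F=[P(*p,.285) for p in((65,313),(127,332),(105,393),(43,375))]; print(np.array(F))
print("base",np.array([P(*p,.008) for p in((458,147),(334,506),(97,430),(222,68))]))
print("stop",P(691,432,.04),P(735,432,.04),"plate top",P(707,194,.15),P(748,195,.15))
print("black strip",P(712,272,.03),P(714,418,.03), "beam edges",P(690,216,.03),P(733,300,.03),P(691,300,.03))
print("fitted strip",P(216,396,.1295),P(364,446,.1295),"stop",P(380,432,.1395),P(370,468,.1395))
E
python3 m.py
```

```text
bare top corners
[[0.7264 0.1987 0.285 ]
 [0.7163 0.1693 0.285 ]
 [0.6762 0.184  0.285 ]
 [0.6863 0.2146 0.285 ]]
fit
[[0.558  0.2618 0.285 ]
 [0.5455 0.2241 0.285 ]
 [0.5086 0.2379 0.285 ]
 [0.5205 0.2756 0.285 ]]
base [[0.6991 0.0284 0.008 ]
 [0.4314 0.127  0.008 ]
 [0.4924 0.3034 0.008 ]
 [0.7641 0.2059 0.008 ]]
stop [ 0.4794 -0.1381  0.04  ] [ 0.4786 -0.1702  0.04  ] plate top [ 0.6394 -0.1448  0.15  ] [ 0.638  -0.1727  0.15  ]
black strip [ 0.5974 -0.1581  0.03  ] [ 0.4894 -0.1562  0.03  ] beam edges [ 0.6395 -0.1432  0.03  ] [ 0.5762 -0.173   0.03  ] [ 0.577 -0.142  0.03 ]
fitted strip [0.511  0.1948 0.1295] [0.4742 0.0938 0.1295] stop [0.4833 0.0819 0.1395] [0.459  0.0892 0.1395]
```

Request:
{"op": "play_rows", "data": {"series": [[[0.028,0.039,0,0,0,-2.5,1],[0.028,0.039,0,0,0,-2.5,1],[0.028,0.039,0,0,0,-2.5,1],[0.028,0.039,0,0,0,-2.5,1],[0.028,0.039,0,0,0,-2.5,1],[0.028,0.039,0,0,0,-2.5,1],[0.028,0.039,0,0,0,-2.5,1],[0.028,0.039,0,0,0,-2.5,1],[0.028,0.039,0,0,0,-2.5,1],[0.012,0.023,0,0,0,-2.5,1]]]}}

```text
time: 1.1
tool_pos: [0.5211, -0.1932, 0.2308]
tool_rot: [-0.001, 1.0, -0.007, -0.0]
contact_force: [0.2, -0.7, 0.1]
gripper_width: 0.998
grasp_force: 0.0
```

```bash
python3 - <<'E'
from h import *
c=grab("wrist"); np.savez("w0.npz",*c); cv2.imwrite("pics/w0.png",c[0]); print(c[1],c[2],-c[2].T@c[3]); s=manip.state(); print(s["tool_pos"],s["tool_rot"],s["joint_pos"])
E
```

```text
[[309.70691629   0.         321.54732104]
 [  0.         309.70691629 201.72816851]
 [  0.           0.           1.        ]] [[-0.01422667 -0.99989669 -0.00205199]
 [-0.95974798  0.01307967  0.2805579 ]
 [-0.28050207  0.00596079 -0.95983491]] [ 0.59230539 -0.19391006  0.37426973]
[ 0.52188812 -0.19098535  0.23072234] [-1.58221100e-03  9.99978826e-01 -6.30829375e-03  2.22492790e-04] [-0.48625896 -0.11171266  1.77483348  0.00302495  1.47953866  1.09687678]
```

View pics/w0.png

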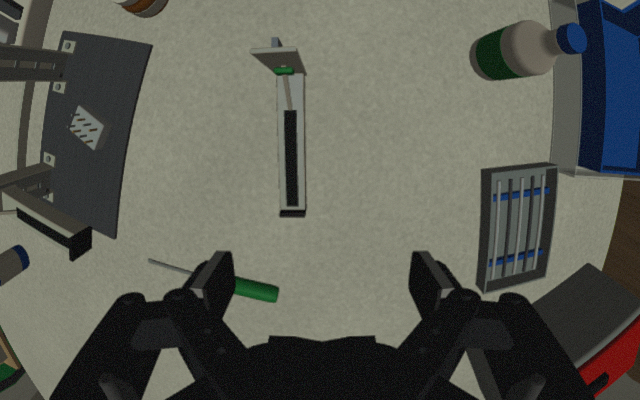

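The wrist view shows the bracket beam at (291,140) and its plate at (278,58), with the rack at the left edge. The camera sits 70 mm ahead of the tool, on the plate side. I'll take one closer look at the bare column before grasping.

Request:
{"op": "play_rows", "data": {"series": [[[0.015,0.03,0.015,0,0,0,1],[0.015,0.03,0.015,0,0,0,1],[0.015,0.03,0.015,0,0,0,1],[0.015,0.03,0.015,0,0,0,1],[0.015,0.03,0.015,0,0,0,1],[0,0,0,0,0,0,1],[0,0,0,0,0,0,1]]]}}

```text
time: 1.85
tool_pos: [0.5948, -0.046, 0.306]
tool_rot: [0.0, 1.0, -0.007, -0.0]
contact_force: [-0.0, 0.3, 0.1]
gripper_width: 1.0
grasp_force: 0.0
```

```bash
python3 - <<'E'
from h import *
c=grab("wrist"); np.savez("w1.npz",*c); s=manip.state(); print(s["tool_pos"],s["tool_rot"],-c[2].T@c[3])
# undistort to a virtual camera aimed at bare column face
K=c[1].copy(); o=-c[2].T@c[3]; f=np.array([.697,.177,.2])-o; f/=np.linalg.norm(f)
r=np.cross(f,[0,0,1]); r/=np.linalg.norm(r); V=np.array([r,np.cross(f,r),f])
Kn=np.array([[700,0,400],[0,700,300],[0,0,1.]])
m=cv2.fisheye.initUndistortRectifyMap(K,np.zeros(4),V@c[2].T,Kn,(800,600),cv2.CV_32FC1)
im=cv2.remap(c[0],*m,cv2.INTER_CUBIC); cv2.imwrite("pics/v1.png",cv2.convertScaleAbs(im,alpha=1.4)); np.savez("v1.npz",im,Kn,V,-V@o)
E
```

```text
[ 0.59434465 -0.04664462  0.30529507] [ 1.17224458e-04  9.99973419e-01 -7.24227440e-03 -8.35124796e-04] [ 0.66602925 -0.04653954  0.44943866]
```

View pics/v1.png

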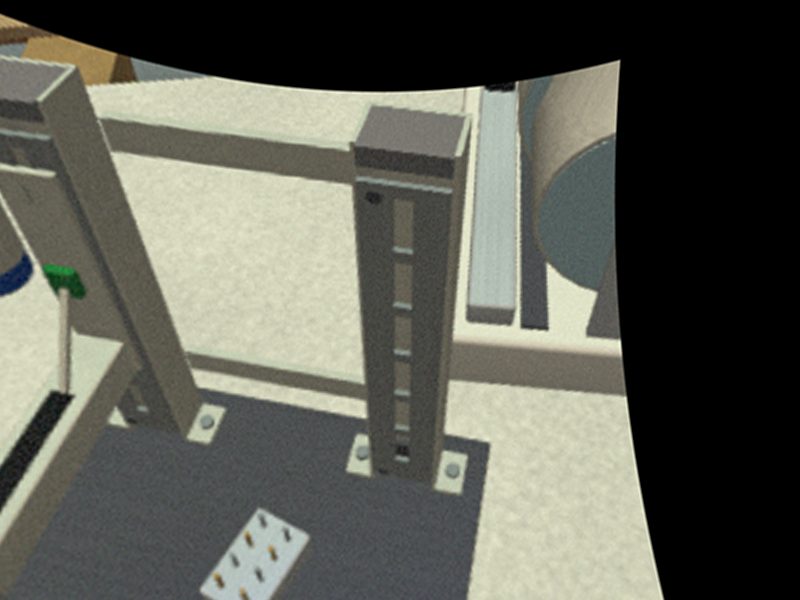

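This view shows the bare column's slots clearly: centre line from (403,200) to (402,450), bars at rows 250, 307, 352, 393 and 428. The sheet's foot is at (374,474)-(433,487), and the cap's front edge is at (355,146)-(458,159).

```bash
cat > m2.py <<'E'
from h import *
np.set_printoptions(precision=4,suppress=True)
z=np.load("v1.npz"); c=[z[k] for k in z.files]; P=lambda u,v,h: plane(c,u,v,h)
a,b=P(355,146,.285),P(458,159,.285); d,e=P(374,475,.008),P(433,486,.008)
print("cap",a,b,(a+b)/2,np.linalg.norm(a-b)); print("foot",d,e,(d+e)/2,np.linalg.norm(d-e))
q=[P(*p,.008) for p in((490,443),(210,392))]; print("base back edge",q,np.degrees(np.arctan2(*(q[0]-q[1])[1::-1])))
yaw=np.radians(70); n=np.array([np.cos(yaw),np.sin(yaw),0]); t=np.array([-n[1],n[0],0])
g=c[0][:,:,:].mean(2)
print("col profile row sums", [int(x) for x in g[300:312,380:430].mean(0)])
p0=(d+e)/2
for off in(-.003,0,.003):
  for u,v in((403,202),(403,250),(403,307),(402.5,352),(402,393),(402,428)):
    o,r=ray(c,u,v); X=o+r*(n@(p0+off*n-o))/(n@r); print(off,X,"lat",t@(X-p0))
# bar rows
col=g[190:450,398:408].mean(1); print([int(x) for x in col])
E
python3 m2.py
```

```text
cap [0.6801 0.1846 0.285 ] [0.7188 0.1707 0.285 ] [0.6994 0.1777 0.285 ] 0.04114912611824118
foot [0.6805 0.1894 0.008 ] [0.7196 0.1756 0.008 ] [0.7001 0.1825 0.008 ] 0.041494553409558745
base back edge [array([0.7658, 0.2031, 0.008 ]), array([0.5649, 0.2755, 0.008 ])] -19.80721920506642
col profile row sums [47, 48, 49, 50, 50, 49, 49, 49, 49, 49, 48, 48, 52, 60, 67, 69, 72, 74, 74, 73, 73, 74, 75, 74, 72, 73, 74, 76, 77, 77, 73, 63, 53, 47, 48, 48, 49, 50, 50, 50, 48, 48, 50, 50, 49, 48, 48, 49, 49, 49]
-0.003 [0.6987 0.1798 0.2582] lat 0.00041068382112278447
-0.003 [0.6988 0.1798 0.2303] lat 0.0003198966868785178
-0.003 [0.6989 0.1798 0.1916] lat 0.00019403787649198965
-0.003 [0.6987 0.1798 0.1555] lat 0.0003481754019147939
-0.003 [0.6986 0.1799 0.1175] lat 0.0005369349116673187
-0.003 [0.6986 0.1799 0.0802] lat 0.0004561403370060743
0 [0.6991 0.1829 0.2557] lat 0.0010371485126386146
0 [0.6992 0.1828 0.2274] lat 0.0009451448812311261
0 [0.6993 0.1828 0.1881] lat 0.0008175996327047403
0 [0.6992 0.1829 0.1516] lat 0.0009738025153390692
0 [0.699  0.1829 0.113 ] lat 0.0011650912976592
[... 726 characters left out ...]
4, 65, 67, 68, 66, 65, 64, 64, 64, 65, 66, 68, 68, 66, 65, 66, 67, 67, 66, 66, 66, 66, 66, 65, 65, 67, 70, 78, 88, 96, 99, 94, 82, 67, 53, 47, 45, 46, 49, 51, 51, 54, 58, 63, 65, 67, 68, 69, 67, 66, 65, 66, 67, 67, 67, 67, 66, 66, 66, 66, 65, 64, 64, 64, 65, 66, 66, 65, 64, 63, 63, 64, 66, 67, 75, 87, 97, 101, 97, 82, 65, 52, 49, 48, 47, 47, 50, 55, 60, 63, 65, 66, 66, 66, 66, 66, 66, 65, 64, 64, 64, 65, 65, 65, 66, 66, 66, 65, 65, 65, 65, 65, 67, 70, 75, 85, 93, 99, 100, 89, 73, 57, 49, 48, 47, 49, 55, 60, 65, 67, 67, 67, 66, 66, 66, 67, 67, 65, 65, 65, 66, 66, 66, 65, 64, 64, 65, 65, 67, 74, 83, 92, 98, 95, 83, 67, 55, 51, 49, 51, 54, 58, 62, 63, 62, 60, 57, 54, 53, 49, 41, 33, 28, 27, 27]
```

Request:
{"op": "play_rows", "data": {"series": [[[-0.0045,-0.011,-0.0075,0,0,8.5,1],[-0.0045,-0.011,-0.0075,0,0,8.5,1],[-0.0045,-0.011,-0.0075,0,0,8.5,1],[-0.0045,-0.011,-0.0075,0,0,8.5,1],[-0.0045,-0.011,-0.0075,0,0,8.5,1],[-0.0045,-0.011,-0.0075,0,0,8.5,1],[-0.0045,-0.011,-0.0075,0,0,8.5,1],[-0.0045,-0.011,-0.0075,0,0,8.5,1],[-0.0045,-0.011,-0.0075,0,0,8.5,1],[-0.0045,-0.011,-0.0075,0,0,8.5,1]]]}}

```text
time: 2.9
tool_pos: [0.5482, -0.1578, 0.2296]
tool_rot: [-0.001, 0.741, 0.672, -0.001]
contact_force: [-0.9, 0.0, 0.6]
gripper_width: 1.002
grasp_force: 0.0
```

Request:
{"op": "play_rows", "data": {"series": [[[0,0,0,0,0,8.5,1],[0,0,0,0,0,8.5,1],[0,0,0,0,0,8.5,1],[0,0,0,0,0,8.5,1],[0,0,0,0,0,8.5,1],[0,0,0,0,0,8.5,1],[0,0,0,0,0,8.5,1],[0,0,0,0,0,8.5,1],[0,0,0,0,0,8.5,1],[0,0,0,0,0,8.5,1]]]}}

```text
time: 3.9
tool_pos: [0.5484, -0.1573, 0.2299]
tool_rot: [-0.001, 0.092, 0.996, 0.0]
contact_force: [0.1, -0.1, 0.6]
gripper_width: 1.002
grasp_force: 0.0
```

Request:
{"op": "play_rows", "data": {"series": [[[0,0,0,0,0,8.5,1],[0,0,0,0,0,1.3,1],[0,0,-0.02,0,0,0,1],[0,0,-0.02,0,0,0,1],[0,0,-0.02,0,0,0,1],[0,0,-0.02,0,0,0,1],[0,0,-0.02,0,0,0,1],[0,0,0,0,0,0,1]]]}}

```text
time: 4.7
tool_pos: [0.5468, -0.1559, 0.127]
tool_rot: [-0.004, 0.011, 1.0, 0.001]
contact_force: [-0.7, 0.4, -0.6]
gripper_width: 1.007
grasp_force: 0.0
```

```bash
python3 - <<'E'
from h import *
from scipy.spatial.transform import Rotation as R
s=manip.state(); print(s["time"],s["tool_pos"],R.from_quat(np.roll(s["tool_rot"],-1)).as_matrix().round(4),s["joint_pos"])
c=grab("wrist"); np.savez("w2.npz",*c); cv2.imwrite("pics/w2.png",c[0])
E
```

```text
4.7 [ 0.54676964 -0.15585843  0.1270281 ] [[-0.9997  0.0214 -0.0073]
 [ 0.0213  0.9998  0.0029]
 [ 0.0074  0.0028 -1.    ]] [-4.08457990e-01  1.16191961e-02  1.83441096e+00 -2.32475157e-04
  1.30341479e+00 -1.95784613e+00]
```

View pics/w2.png

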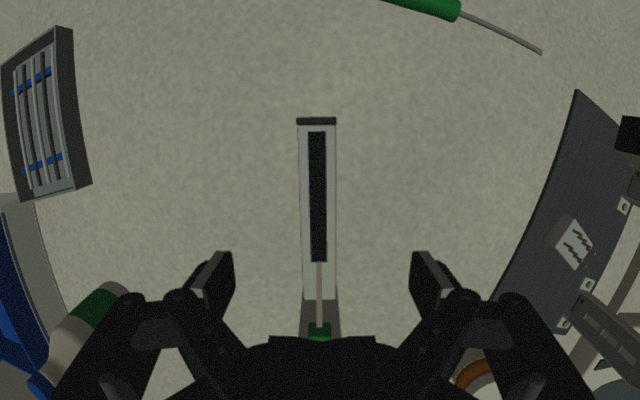

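The beam is centred between the fingers: beam at u≈317, fingers centred at u≈322, end stop at (316,121). Descending and gripping.

Request:
{"op": "play_rows", "data": {"series": [[[0,0,-0.02,0,0,0,1],[0,0,-0.02,0,0,0,1],[0,0,-0.02,0,0,0,1],[0,0,-0.02,0,0,0,1],[0,0,-0.02,0,0,0,1],[0,0,-0.012,0,0,0,1],[0,0,-0.008,0,0,0,1],[0,0,0,0,0,0,1],[0,0,0,0,0,0,1]]]}}

```text
time: 5.65
tool_pos: [0.5506, -0.1566, 0.0123]
tool_rot: [0.001, 0.009, 1.0, -0.0]
contact_force: [0.4, 0.3, -0.3]
gripper_width: 1.004
grasp_force: 0.0
```

Request:
{"op": "play_rows", "data": {"series": [[[0,0,0,0,0,0,0.3],[0,0,0,0,0,0,0.1],[0,0,0,0,0,0,0],[0,0,0,0,0,0,0],[0,0,0,0,0,0,0],[0,0,0,0,0,0,0],[0,0,0,0,0,0,0],[0,0,0,0,0,0,0]]]}}

```text
time: 6.45
tool_pos: [0.5505, -0.1566, 0.0121]
tool_rot: [0.001, 0.009, 1.0, -0.0]
contact_force: [-0.9, -0.8, 5.5]
gripper_width: 0.339
grasp_force: 61.7
```

```bash
python3 - <<'E'
from h import *
from scipy.spatial.transform import Rotation as R
np.set_printoptions(precision=4,suppress=True)
s=manip.state(); print(s["time"],s["tool_pos"],R.from_quat(np.roll(s["tool_rot"],-1)).as_matrix(),s["contact_force"],s["gripper_width"])
c=grab("wrist"); np.savez("w3.npz",*c); cv2.imwrite("pics/w3.png",c[0])
K=c[1]
def wp(u,v,z):
    p=cv2.fisheye.undistortPoints(np.array([[[float(u),float(v)]]]),K,np.zeros(4))[0,0]
    o=-c[2].T@c[3]; d=c[2].T@np.array([*p,1.]); return o+d*(z-o[2])/d[2]
g=c[0].mean(2)
print("col 318:",[int(x) for x in g[60:240:2,318]])
print(wp(318,120,.04),wp(318,200,.03))
E
```

```text
6.45 [ 0.5505 -0.1566  0.0121] [[-0.9998  0.018   0.0012]
 [ 0.018   0.9998 -0.0008]
 [-0.0012 -0.0008 -1.    ]] [-0.8771 -0.7664  5.5436] 0.33929293876275257
col 318: [138, 135, 136, 136, 133, 142, 140, 139, 140, 141, 142, 140, 138, 140, 138, 137, 141, 139, 145, 139, 141, 141, 141, 141, 119, 29, 37, 34, 36, 34, 31, 26, 35, 113, 123, 126, 128, 126, 78, 23, 27, 27, 28, 13, 23, 14, 10, 18, 26, 26, 19, 31, 12, 20, 14, 20, 23, 21, 23, 24, 20, 19, 15, 19, 26, 34, 17, 25, 32, 27, 10, 25, 26, 13, 26, 27, 16, 14, 27, 12, 23, 29, 17, 20, 24, 12, 20, 27, 24, 14]
[ 0.4817 -0.1562  0.04  ] [ 0.5152 -0.157   0.03  ]
```

The grasp is a little shallow, so I'll regrip 6 mm lower.

Request:
{"op": "play_rows", "data": {"series": [[[0,0,0,0,0,0,0.6],[0,0,0,0,0,0,0.6],[0,0,-0.003,0,0,0,0.6],[0,0,-0.003,0,0,0,0.6],[0,0,0,0,0,0,0.6],[0,0,0,0,0,0,0],[0,0,0,0,0,0,0],[0,0,0,0,0,0,0],[0,0,0,0,0,0,0],[0,0,0,0,0,0,0]]]}}

```text
time: 7.5
tool_pos: [0.5499, -0.1563, 0.0054]
tool_rot: [0.0, 0.009, 1.0, -0.0]
contact_force: [0.8, -0.5, -0.9]
gripper_width: 0.338
grasp_force: 61.1
```

Request:
{"op": "play_rows", "data": {"series": [[[0,0,0.002,0,0,0,0],[0,0,0.008,0,0,0,0],[0,0,0.02,0,0,0,0],[0,0,0.03,0,0,0,0],[0,0,0.03,0,0,0,0],[0,0,0.03,0,0,0,0],[0,0,0.03,0,0,0,0],[0,0,0.02,0,0,0,0],[0,0,0,0,0,0,0]]]}}

```text
time: 8.4
tool_pos: [0.5518, -0.1569, 0.1795]
tool_rot: [0.003, 0.009, 1.0, -0.001]
contact_force: [-0.2, -0.2, -3.7]
gripper_width: 0.341
grasp_force: 60.7
```

```bash
python3 - <<'E'
from h import *
from scipy.spatial.transform import Rotation as R
np.set_printoptions(precision=4,suppress=True)
s=manip.state(); print(s["time"],s["tool_pos"],R.from_quat(np.roll(s["tool_rot"],-1)).as_matrix(),s["contact_force"],s["ft_torque"],s["gripper_width"],s["joint_pos"])
c=grab("wrist"); a=cv2.imread("pics/w3.png"); cv2.imwrite("pics/w4.png",np.hstack([a[60:380,160:480],c[0][60:380,160:480]]))
E
```

```text
8.4 [ 0.5518 -0.1569  0.1795] [[-0.9998  0.0179  0.0066]
 [ 0.0179  0.9998 -0.0027]
 [-0.0067 -0.0026 -1.    ]] [-0.1509 -0.1802 -3.6961] [-0.0127  0.0706  0.0349] 0.34059403004989514 [-0.4068 -0.0364  1.7902  0.0001  1.3807 -1.9597]
```

View pics/w4.png

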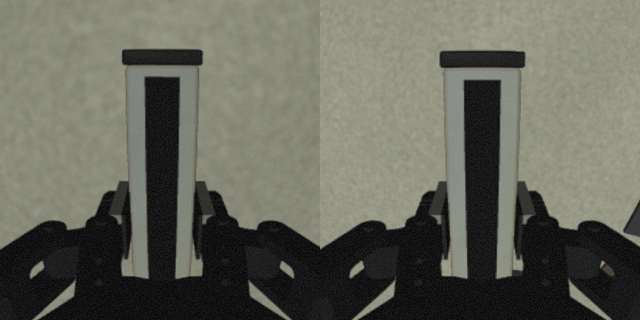

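The bracket is held straight and level. Next I'll carry it to a standoff in front of the bare column, turning +71°.

Request:
{"op": "play_rows", "data": {"series": [[[0.0115,0.024,0,0,0,7.9,0],[0.0115,0.024,0,0,0,7.9,0],[0.0115,0.024,0,0,0,7.9,0],[0.0115,0.024,0,0,0,7.9,0],[0.0115,0.024,0,0,0,7.9,0],[0.0115,0.024,0,0,0,7.9,0],[0.0115,0.024,-0.01,0,0,7.9,0],[0.0115,0.024,-0.01,0,0,7.9,0],[0.0115,0.024,-0.01,0,0,7.9,0],[0,0,-0.01,0,0,0,0]]]}}

```text
time: 9.45
tool_pos: [0.6525, 0.0627, 0.1318]
tool_rot: [-0.001, -0.576, 0.817, 0.002]
contact_force: [-0.1, -1.0, -4.1]
gripper_width: 0.344
grasp_force: 60.6
```

Request:
{"op": "play_rows", "data": {"series": [[[0,0,0,0,0,0,0],[0,0,0,0,0,0,0],[0,0,0,0,0,0,0]]]}}

```text
time: 9.75
tool_pos: [0.6532, 0.059, 0.1353]
tool_rot: [-0.0, -0.573, 0.819, -0.0]
contact_force: [0.1, -0.3, -4.6]
gripper_width: 0.338
grasp_force: 60.5
```

```bash
cat > st.py <<'E'
from h import *
from scipy.spatial.transform import Rotation as R
np.set_printoptions(precision=4,suppress=True)
y=np.radians(70.15); n=np.array([np.cos(y),np.sin(y),0]); t=np.array([-n[1],n[0],0])
def show():
    s=manip.state(); p=s["tool_pos"]; M=R.from_quat(np.roll(s["tool_rot"],-1)).as_matrix(); f=s["contact_force"]
    print(f't={s["time"]:.2f} heel n {n@p+.093-.4065:.4f} lat {t@p+.5962:.4f} z {p[2]-.0054:.4f} | F n {n@f:.1f} lat {t@f:.1f} z {f[2]:.1f} | bx {-M[:,0]} yaw {np.degrees(np.arctan2(-M[1,0],-M[0,0])):.2f} by_z {M[2,1]:.4f} tq {s["ft_torque"]} w {s["gripper_width"]:.3f}')
if __name__=="__main__": show(); print(manip.state()["joint_pos"])
E
python3 st.py; python3 - <<'E'
from h import *
c=grab("top"); d=grab("scene"); np.savez("top1.npz",*c); np.savez("scene1.npz",*d)
a=cv2.resize(c[0][110:240,200:330],None,fx=3,fy=3,interpolation=2); b=cv2.resize(d[0][190:285,310:405],(390,390),interpolation=2)
cv2.imwrite("pics/j.png",np.hstack([cv2.convertScaleAbs(a,alpha=1.4),b]))
E
```

```text
t=9.75 heel n -0.0363 lat 0.0018 z 0.1299 | F n -0.2 lat -0.2 z -4.6 | bx [ 0.3424  0.9396 -0.0002] yaw 69.98 by_z 0.0000 tq [-0.1156  0.0145 -0.0551] w 0.338
[-0.0233  0.1969  1.6199 -0.0002  1.3249 -2.8154]
```

View pics/j.png

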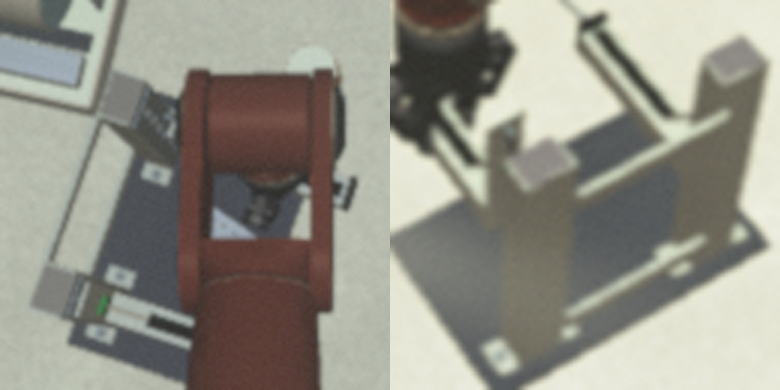

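The bracket's plate faces the bare column with a gap of about 35 mm. I'll correct the lateral position by 1.8 mm and close in.

Request:
{"op": "play_rows", "data": {"series": [[[0.0027,0.0044,-0.002,0,0,0,0],[0.0025,0.0044,-0.0015,0,0,0,0],[0.002,0.0046,-0.0015,0,0,0,0],[0.0013,0.0036,0,0,0,0,0],[0,0,0,0,0,0,0],[0,0,0,0,0,0,0]]]}}

```text
time: 10.45
tool_pos: [0.6619, 0.077, 0.1303]
tool_rot: [-0.0, -0.574, 0.819, -0.0]
contact_force: [0.0, 0.7, -3.7]
gripper_width: 0.335
grasp_force: 60.7
```

```bash
python3 st.py
```

```text
t=10.45 heel n -0.0163 lat -0.0002 z 0.1249 | F n 0.7 lat 0.2 z -3.7 | bx [ 0.3406  0.9402 -0.0002] yaw 70.09 by_z -0.0000 tq [-0.1188  0.0123 -0.0499] w 0.335
[ 0.0043  0.2249  1.5964 -0.0002  1.3204 -2.7897]
```

Request:
{"op": "play_rows", "data": {"series": [[[0.0003,0.0009,0,0,0,0,0],[0.0003,0.0009,0,0,0,0,0],[0.0003,0.0009,0,0,0,0,0],[0.0003,0.0009,0,0,0,0,0],[0.0003,0.0009,0,0,0,0,0],[0.0003,0.0009,0,0,0,0,0],[0,0,0,0,0,0,0]]]}}

```text
time: 11.15
tool_pos: [0.6626, 0.0786, 0.1301]
tool_rot: [-0.003, -0.574, 0.819, -0.002]
contact_force: [-5.3, -12.2, -1.9]
gripper_width: 0.338
grasp_force: 60.9
```

Request:
{"op": "play_rows", "data": {"series": [[[0.0003,0.0009,0,0,0,0,0],[0.0003,0.0009,0,0,0,0,0],[0,0,0,0,0,0,0]]]}}

```text
time: 11.45
tool_pos: [0.6626, 0.0787, 0.1299]
tool_rot: [-0.005, -0.574, 0.819, -0.002]
contact_force: [-8.4, -16.4, -0.3]
gripper_width: 0.343
grasp_force: 61.0
```

```bash
python3 st.py
```

```text
t=11.45 heel n -0.0144 lat -0.0003 z 0.1245 | F n -18.3 lat 2.3 z -0.3 | bx [ 0.342   0.9396 -0.0107] yaw 70.00 by_z 0.0018 tq [-2.1285  0.8848  0.23  ] w 0.343
[ 0.0108  0.2312  1.5897 -0.0096  1.3262 -2.7794]
```

Contact with the sheet at about 12–18 N. I'll ease off to a light push and slide down to feel for the slots.

Request:
{"op": "play_rows", "data": {"series": [[[-0.0006,-0.0018,0,0,0,0,0],[-0.0006,-0.0018,0,0,0,0,0],[0,0,-0.0005,0,0,0,0],[0,0,-0.0005,0,0,0,0],[0,0,-0.0005,0,0,0,0],[0,0,-0.0005,0,0,0,0],[0,0,0,0,0,0,0]]]}}

```text
time: 12.15
tool_pos: [0.6628, 0.0784, 0.1287]
tool_rot: [-0.001, -0.574, 0.819, -0.001]
contact_force: [-3.2, -7.3, -1.8]
gripper_width: 0.34
grasp_force: 60.9
```

```bash
python3 st.py
```

```text
t=12.15 heel n -0.0146 lat -0.0006 z 0.1233 | F n -7.9 lat 0.5 z -1.8 | bx [ 0.3416  0.9398 -0.0033] yaw 70.02 by_z -0.0002 tq [-0.9162  0.4069  0.0721] w 0.340
[ 0.0078  0.2296  1.5937 -0.0033  1.3192 -2.7844]
```

Request:
{"op": "play_rows", "data": {"series": [[[0,0,-0.0005,0,0,0,0],[0,0,-0.0005,0,0,0,0],[0,0,-0.0005,0,0,0,0],[0,0,-0.0005,0,0,0,0],[0,0,0,0,0,0,0]]]}}

```text
time: 12.65
tool_pos: [0.663, 0.0787, 0.1267]
tool_rot: [-0.001, -0.574, 0.819, -0.001]
contact_force: [-2.7, -6.8, -2.2]
gripper_width: 0.337
grasp_force: 60.9
```

```bash
python3 st.py
```

```text
t=12.65 heel n -0.0144 lat -0.0007 z 0.1213 | F n -7.3 lat 0.2 z -2.2 | bx [ 0.3417  0.9398 -0.0027] yaw 70.02 by_z -0.0006 tq [-0.7953  0.308  -0.0438] w 0.337
[ 0.0079  0.2316  1.5949 -0.0029  1.3155 -2.7842]
```

Request:
{"op": "play_rows", "data": {"series": [[[-0.0005,0.0002,-0.0005,0,0,0,0],[0,0,-0.0005,0,0,0,0],[0,0,-0.0005,0,0,0,0],[0,0,-0.0005,0,0,0,0],[0,0,-0.0005,0,0,0,0],[0,0,0,0,0,0,0]]]}}

```text
time: 13.25
tool_pos: [0.6625, 0.081, 0.1236]
tool_rot: [0.0, -0.574, 0.819, 0.0]
contact_force: [0.9, -0.5, -4.4]
gripper_width: 0.337
grasp_force: 60.6
```

```bash
python3 st.py
```

```text
t=13.25 heel n -0.0124 lat 0.0006 z 0.1182 | F n -0.1 lat -1.0 z -4.4 | bx [0.3406 0.9402 0.0003] yaw 70.09 by_z 0.0004 tq [-0.1231  0.0306 -0.0144] w 0.337
[ 0.0101  0.2336  1.598   0.0004  1.3103 -2.784 ]
```

Request:
{"op": "play_rows", "data": {"series": [[[0,0,-0.0005,0,0,0,0],[0,0,-0.0005,0,0,0,0],[0,0,-0.0005,0,0,0,0],[0,0,-0.0005,0,0,0,0],[0,0,0,0,0,0,0]]]}}

```text
time: 13.75
tool_pos: [0.6629, 0.0808, 0.1223]
tool_rot: [0.0, -0.574, 0.819, -0.0]
contact_force: [-0.1, -0.5, -2.5]
gripper_width: 0.337
grasp_force: 60.9
```

```bash
python3 st.py
```

```text
t=13.75 heel n -0.0124 lat 0.0002 z 0.1169 | F n -0.5 lat -0.0 z -2.5 | bx [0.3409 0.9401 0.0007] yaw 70.07 by_z -0.0006 tq [0.1324 0.075  0.0579] w 0.337
[ 0.0097  0.235   1.5986  0.0005  1.3072 -2.7841]
```

Request:
{"op": "play_rows", "data": {"series": [[[0,0,-0.0005,0,0,0,0],[0,0,-0.0005,0,0,0,0],[0,0,-0.0005,0,0,0,0],[0,0,-0.0005,0,0,0,0],[0,0,0,0,0,0,0]]]}}

```text
time: 14.25
tool_pos: [0.6633, 0.0807, 0.1209]
tool_rot: [0.001, -0.574, 0.819, -0.0]
contact_force: [-1.3, 0.0, 3.8]
gripper_width: 0.34
grasp_force: 61.6
```

```bash
python3 st.py
```

```text
t=14.25 heel n -0.0124 lat -0.0003 z 0.1155 | F n -0.4 lat 1.2 z 3.8 | bx [0.3412 0.94   0.0012] yaw 70.05 by_z -0.0017 tq [ 0.6862 -0.0644  0.1351] w 0.340
[ 0.0096  0.2366  1.5993  0.0005  1.3037 -2.784 ]
```

The claws dropped into the slots at z≈0.118, and going lower met the slot's edge. I'll go back up 3 mm and push in.

Request:
{"op": "play_rows", "data": {"series": [[[0,0,0.0015,0,0,0,0],[0,0,0.0015,0,0,0,0],[0.0005,0.0014,0,0,0,0,0],[0.0005,0.0014,0,0,0,0,0],[0.0005,0.0014,0,0,0,0,0],[0.0005,0.0014,0,0,0,0,0],[0,0,0,0,0,0,0]]]}}

```text
time: 14.95
tool_pos: [0.6641, 0.0864, 0.1219]
tool_rot: [-0.001, -0.574, 0.819, 0.0]
contact_force: [0.4, 0.1, -3.6]
gripper_width: 0.339
grasp_force: 60.7
```

```bash
python3 st.py
```

```text
t=14.95 heel n -0.0067 lat 0.0009 z 0.1165 | F n 0.2 lat -0.4 z -3.6 | bx [ 0.3406  0.9402 -0.0006] yaw 70.09 by_z 0.0013 tq [-0.0864 -0.0083 -0.019 ] w 0.339
[ 0.0184  0.241   1.5923 -0.0001  1.3098 -2.7756]
```

Request:
{"op": "play_rows", "data": {"series": [[[0.0003,0.001,0,0,0,0,0],[0.0003,0.001,0,0,0,0,0],[0.0004,0.001,0,0,0,0,0],[0.0004,0.001,0,0,0,0,0],[0,0,0,0,0,0,0]]]}}

```text
time: 15.45
tool_pos: [0.6646, 0.0878, 0.1222]
tool_rot: [-0.003, -0.574, 0.819, -0.001]
contact_force: [-5.7, -7.8, -2.1]
gripper_width: 0.34
grasp_force: 61.0
```

```bash
python3 st.py
```

```text
t=15.45 heel n -0.0052 lat 0.0009 z 0.1168 | F n -9.3 lat 2.7 z -2.1 | bx [ 0.3411  0.94   -0.0059] yaw 70.05 by_z 0.0024 tq [-1.2533  0.7657  0.1001] w 0.340
[ 0.0224  0.2444  1.5877 -0.0048  1.3139 -2.7698]
```

The plate meets the sheet at n≈-5 mm, exactly 9.8 mm beyond first contact. Pressing straight down.

Request:
{"op": "play_rows", "data": {"series": [[[0.0003,-0.0007,-0.001,0,0,0,0],[0.0003,-0.0002,-0.0015,0,0,0,0],[0,0,-0.0015,0,0,0,0],[0,0,-0.0015,0,0,0,0],[0,0,-0.0015,0,0,0,0],[0,0,0,0,0,0,0]]]}}

```text
time: 16.05
tool_pos: [0.6668, 0.0869, 0.1168]
tool_rot: [-0.001, -0.574, 0.819, -0.002]
contact_force: [-3.4, -8.4, -0.5]
gripper_width: 0.342
grasp_force: 61.2
```

```bash
python3 st.py
```

```text
t=16.05 heel n -0.0053 lat -0.0015 z 0.1114 | F n -9.0 lat 0.4 z -0.5 | bx [ 0.342   0.9397 -0.0034] yaw 70.00 by_z -0.0014 tq [-0.7978  0.3198 -0.0576] w 0.342
[ 0.0205  0.2513  1.589  -0.0038  1.3011 -2.771 ]
```

Request:
{"op": "play_rows", "data": {"series": [[[-0.0004,0.0001,-0.0015,0,0,0,0],[-0.0004,0.0001,-0.0015,0,0,0,0],[0,0,-0.0015,0,0,0,0],[0,0,-0.0015,0,0,0,0],[0,0,-0.0015,0,0,0,0],[0,0,0,0,0,0,0]]]}}

```text
time: 16.65
tool_pos: [0.6657, 0.0872, 0.1085]
tool_rot: [-0.001, -0.573, 0.819, -0.001]
contact_force: [-1.8, -8.2, -3.3]
gripper_width: 0.338
grasp_force: 60.7
```

```bash
python3 st.py
```

```text
t=16.65 heel n -0.0054 lat -0.0003 z 0.1031 | F n -8.3 lat -1.1 z -3.3 | bx [ 0.3422  0.9396 -0.0032] yaw 69.99 by_z -0.0006 tq [-0.7782  0.2002 -0.0823] w 0.338
[ 0.0209  0.2578  1.5963 -0.0033  1.2882 -2.7705]
```

Request:
{"op": "play_rows", "data": {"series": [[[0,0,-0.001,0,0,0,0],[0,0,-0.001,0,0,0,0],[0,0,-0.001,0,0,0,0],[0,0,0,0,0,0,0]]]}}

```text
time: 17.05
tool_pos: [0.6655, 0.0875, 0.1057]
tool_rot: [-0.002, -0.574, 0.819, -0.001]
contact_force: [-3.4, -6.9, -0.4]
gripper_width: 0.336
grasp_force: 61.3
```

```bash
python3 st.py
```

```text
t=17.05 heel n -0.0053 lat -0.0001 z 0.1003 | F n -7.6 lat 0.8 z -0.4 | bx [ 0.3415  0.9399 -0.0037] yaw 70.03 by_z -0.0000 tq [-0.9757  0.4    -0.0697] w 0.336
[ 0.0214  0.2607  1.5978 -0.0036  1.2844 -2.7706]
```

Request:
{"op": "play_rows", "data": {"series": [[[0,0,-0.001,0,0,0,0],[0,0,-0.001,0,0,0,0],[0,0,0,0,0,0,0]]]}}

```text
time: 17.35
tool_pos: [0.6657, 0.0873, 0.105]
tool_rot: [-0.001, -0.574, 0.819, -0.001]
contact_force: [-5.3, -8.4, 4.4]
gripper_width: 0.336
grasp_force: 61.9
```

```bash
python3 st.py
```

```text
t=17.35 heel n -0.0054 lat -0.0003 z 0.0996 | F n -9.7 lat 2.1 z 4.4 | bx [ 0.3412  0.94   -0.0038] yaw 70.05 by_z -0.0004 tq [-0.8183  0.8136  0.1197] w 0.336
[ 0.0212  0.2616  1.5979 -0.0038  1.283  -2.7711]
```

Request:
{"op": "play_rows", "data": {"series": [[[0,0,-0.001,0,0,0,0],[0,0,-0.001,0,0,0,0],[0,0,0,0,0,0,0]]]}}

```text
time: 17.65
tool_pos: [0.666, 0.0872, 0.1048]
tool_rot: [-0.001, -0.574, 0.819, -0.002]
contact_force: [-9.6, -7.9, 9.4]
gripper_width: 0.34
grasp_force: 62.7
```

```bash
python3 st.py
```

```text
t=17.65 heel n -0.0054 lat -0.0007 z 0.0994 | F n -10.7 lat 6.4 z 9.4 | bx [ 0.3406  0.9402 -0.004 ] yaw 70.09 by_z -0.0011 tq [-0.926   1.3224  0.3654] w 0.340
[ 0.0212  0.2622  1.5977 -0.0043  1.2821 -2.7717]
```

Request:
{"op": "play_rows", "data": {"series": [[[-0.001,0.0002,0,0,0,0,0],[-0.0005,0,-0.001,0,0,0,0],[0,0,0,0,0,0,0]]]}}

```text
time: 17.95
tool_pos: [0.6658, 0.0873, 0.1047]
tool_rot: [0.0, -0.574, 0.819, -0.002]
contact_force: [-6.1, -9.9, 10.8]
gripper_width: 0.341
grasp_force: 62.7
```

```bash
python3 st.py
```

```text
t=17.95 heel n -0.0053 lat -0.0004 z 0.0993 | F n -11.4 lat 2.4 z 10.8 | bx [ 0.3416  0.9398 -0.0026] yaw 70.03 by_z -0.0042 tq [-0.9127  1.051   0.102 ] w 0.341
[ 0.0213  0.2597  1.6007 -0.0041  1.2782 -2.7706]
```

Request:
{"op": "play_rows", "data": {"series": [[[0,0,-0.001,0,0,0,0],[0,0,-0.0005,0,0,0,0],[0,0,0,0,0,0,0]]]}}

```text
time: 18.25
tool_pos: [0.666, 0.0872, 0.1046]
tool_rot: [0.0, -0.574, 0.819, -0.003]
contact_force: [-9.6, -9.6, 14.7]
gripper_width: 0.338
grasp_force: 63.4
```

```bash
python3 st.py
```

```text
t=18.25 heel n -0.0053 lat -0.0006 z 0.0992 | F n -12.3 lat 5.8 z 14.7 | bx [ 0.341   0.9401 -0.0028] yaw 70.06 by_z -0.0045 tq [-0.9336  1.4896  0.2133] w 0.338
[ 0.0213  0.2602  1.6004 -0.0044  1.2778 -2.771 ]
```

Firm stop at z≈0.099 with 18 N net and 17.6 mm of travel, which matches home. I'll check the lock with a gentle lift.

Request:
{"op": "play_rows", "data": {"series": [[[-0.0005,0,0.0015,0,0,0,0],[0,0,0.0015,0,0,0,0],[0,0,0.0015,0,0,0,0],[0,0,0,0,0,0,0]]]}}

```text
time: 18.65
tool_pos: [0.6653, 0.0875, 0.1053]
tool_rot: [0.0, -0.573, 0.819, -0.002]
contact_force: [-0.3, -7.7, 0.8]
gripper_width: 0.339
grasp_force: 61.4
```

```bash
python3 st.py
```

```text
t=18.65 heel n -0.0053 lat 0.0002 z 0.0999 | F n -7.4 lat -2.3 z 0.8 | bx [ 0.3424  0.9396 -0.002 ] yaw 69.98 by_z -0.0045 tq [-1.0169 -0.017  -0.2061] w 0.339
[ 0.0215  0.2577  1.6021 -0.0036  1.2783 -2.7697]
```

Request:
{"op": "play_rows", "data": {"series": [[[0,0,0.001,0,0,0,0],[0,0,0.001,0,0,0,0],[0,0,0,0,0,0,0]]]}}

```text
time: 18.95
tool_pos: [0.6643, 0.0879, 0.1058]
tool_rot: [-0.0, -0.574, 0.819, -0.001]
contact_force: [-1.6, -6.0, -2.4]
gripper_width: 0.336
grasp_force: 60.9
```

```bash
python3 st.py
```

```text
t=18.95 heel n -0.0052 lat 0.0013 z 0.1004 | F n -6.2 lat -0.5 z -2.4 | bx [ 0.3421  0.9397 -0.0024] yaw 70.00 by_z -0.0019 tq [-0.9161  0.0048 -0.2429] w 0.336
[ 0.0219  0.2566  1.6024 -0.0031  1.2816 -2.7697]
```

Request:
{"op": "play_rows", "data": {"series": [[[0.0008,-0.0003,0.001,0,0,0,0],[0,0,0.001,0,0,0,0],[0,0,0,0,0,0,0]]]}}

```text
time: 19.25
tool_pos: [0.6641, 0.088, 0.1066]
tool_rot: [-0.001, -0.574, 0.819, -0.001]
contact_force: [-1.1, -5.9, -5.1]
gripper_width: 0.337
grasp_force: 60.6
```

```bash
python3 st.py
```

```text
t=19.25 heel n -0.0052 lat 0.0015 z 0.1012 | F n -5.9 lat -1.0 z -5.1 | bx [ 0.3415  0.9399 -0.003 ] yaw 70.03 by_z 0.0006 tq [-1.1432  0.2535 -0.1783] w 0.337
[ 0.0219  0.2569  1.6006 -0.0026  1.2857 -2.7705]
```

Request:
{"op": "play_rows", "data": {"series": [[[0,0,0.001,0,0,0,0],[0,0,0,0,0,0,0]]]}}

```text
time: 19.45
tool_pos: [0.6638, 0.0881, 0.1072]
tool_rot: [-0.002, -0.574, 0.819, -0.0]
contact_force: [-1.1, -5.7, -5.8]
gripper_width: 0.34
grasp_force: 60.4
```

```bash
python3 st.py
```

```text
t=19.45 heel n -0.0052 lat 0.0018 z 0.1018 | F n -5.7 lat -0.9 z -5.8 | bx [ 0.3414  0.9399 -0.0031] yaw 70.04 by_z 0.0013 tq [-1.2016  0.2937 -0.1509] w 0.340
[ 0.022   0.2561  1.6004 -0.0026  1.2873 -2.7705]
```

The lift isn't blocked yet. Pushing against the sheet was adding friction, so I'll ease the inward push and press again while keeping the lateral position centred.

Request:
{"op": "play_rows", "data": {"series": [[[0.0004,-0.0017,0,0,0,0,0],[0,0,-0.0015,0,0,0,0],[-0.0002,0,-0.0015,0,0,0,0],[-0.0002,0,-0.0015,0,0,0,0],[0,0,0,0,0,0,0]]]}}

```text
time: 19.95
tool_pos: [0.665, 0.0875, 0.105]
tool_rot: [0.0, -0.574, 0.819, -0.0]
contact_force: [-3.2, -4.0, -1.0]
gripper_width: 0.338
grasp_force: 61.4
```

```bash
python3 st.py
```

```text
t=19.95 heel n -0.0054 lat 0.0004 z 0.0996 | F n -4.9 lat 1.7 z -1.0 | bx [0.3408 0.9401 0.0001] yaw 70.07 by_z -0.0010 tq [-0.4725  0.479   0.1083] w 0.338
[ 0.0201  0.2587  1.6014 -0.0003  1.2806 -2.7737]
```

Request:
{"op": "play_rows", "data": {"series": [[[-0.0004,0,-0.0015,0,0,0,0],[-0.0004,0,-0.0015,0,0,0,0],[0,0,0,0,0,0,0]]]}}

```text
time: 20.25
tool_pos: [0.6653, 0.0875, 0.1047]
tool_rot: [0.001, -0.574, 0.819, -0.001]
contact_force: [-5.3, -4.8, 8.2]
gripper_width: 0.34
grasp_force: 62.4
```

```bash
python3 st.py
```

```text
t=20.25 heel n -0.0053 lat 0.0001 z 0.0993 | F n -6.3 lat 3.4 z 8.2 | bx [0.3405 0.9402 0.0009] yaw 70.09 by_z -0.0034 tq [-0.4295  0.9214  0.1521] w 0.340
[ 0.0201  0.2581  1.6026 -0.0004  1.2775 -2.7739]
```

The stop feels like the bracket pitching about the pads within the hooks' play, since the push acts 93 mm out from the plate. I'll add a plate-end-down pitch moment with the wrist while pressing.

Request:
{"op": "play_rows", "data": {"series": [[[-0.0005,0.0002,0,-0.94,0.34,0,0],[0,0,0,-0.94,0.34,0,0],[0,0,0,-0.94,0.34,0,0],[0,0,0,0,0,0,0]]]}}

```text
time: 20.65
tool_pos: [0.665, 0.0867, 0.1047]
tool_rot: [-0.021, -0.574, 0.819, -0.017]
contact_force: [-5.2, -8.6, 7.3]
gripper_width: 0.339
grasp_force: 62.5
```

```bash
python3 st.py
```

```text
t=20.65 heel n -0.0062 lat 0.0001 z 0.0993 | F n -9.9 lat 2.0 z 7.3 | bx [ 0.3407  0.9386 -0.0536] yaw 70.05 by_z -0.0046 tq [-0.864   0.7047  0.0485] w 0.339
[ 0.0402  0.2726  1.5859 -0.0533  1.2995 -2.7386]
```

Request:
{"op": "play_rows", "data": {"series": [[[-0.0003,0,-0.001,0,0,0,0],[-0.0004,0,-0.001,0,0,0,0],[-0.0003,0,-0.0005,0,0,0,0],[0,0,0,0,0,0,0]]]}}

```text
time: 21.05
tool_pos: [0.6651, 0.0867, 0.1046]
tool_rot: [-0.019, -0.574, 0.819, -0.018]
contact_force: [-5.3, -8.0, 13.5]
gripper_width: 0.338
grasp_force: 63.3
```

```bash
python3 st.py
```

```text
t=21.05 heel n -0.0061 lat 0.0000 z 0.0992 | F n -9.3 lat 2.3 z 13.5 | bx [ 0.3412  0.9386 -0.0518] yaw 70.02 by_z -0.0070 tq [-0.8397  1.1629  0.0498] w 0.338
[ 0.0399  0.2712  1.5879 -0.0526  1.2961 -2.7386]
```

It's the same hard stop either way, and the earlier lift of 2.6 mm could just be the hooks' play. I'll level the tool and repeat the lift test further.

Request:
{"op": "play_rows", "data": {"series": [[[0.0005,-0.0002,0.0015,0.94,-0.34,0,0],[0.0005,0,0.0015,0.94,-0.34,0,0],[0,0,0.0015,0.94,-0.34,0,0],[0,0,0.0015,0,0,0,0],[0,0,0.0015,0,0,0,0],[0,0,0,0,0,0,0]]]}}

```text
time: 21.65
tool_pos: [0.6634, 0.0884, 0.105]
tool_rot: [0.0, -0.574, 0.819, 0.0]
contact_force: [3.1, 1.2, -4.2]
gripper_width: 0.337
grasp_force: 61.0
```

```bash
python3 st.py
```

```text
t=21.65 heel n -0.0051 lat 0.0022 z 0.0996 | F n 2.2 lat -2.5 z -4.2 | bx [0.3411 0.94   0.001 ] yaw 70.06 by_z -0.0000 tq [-0.1693 -0.4991 -0.3245] w 0.337
[ 0.0209  0.2557  1.6049  0.001   1.2805 -2.7729]
```

Request:
{"op": "play_rows", "data": {"series": [[[0.0003,0,0.001,0,0,0,0],[0.0003,0,0.001,0,0,0,0],[0,0,0,0,0,0,0]]]}}

```text
time: 21.95
tool_pos: [0.6632, 0.0878, 0.1065]
tool_rot: [-0.001, -0.574, 0.819, 0.001]
contact_force: [4.1, 1.4, -7.5]
gripper_width: 0.34
grasp_force: 60.4
```

```bash
python3 st.py
```

```text
t=21.95 heel n -0.0057 lat 0.0022 z 0.1011 | F n 2.8 lat -3.4 z -7.5 | bx [ 0.3408  0.9401 -0.0007] yaw 70.07 by_z 0.0018 tq [-0.4126 -0.3767 -0.3199] w 0.340
[ 0.0205  0.2551  1.603  -0.      1.2854 -2.7733]
```

Request:
{"op": "play_rows", "data": {"series": [[[0.0008,-0.0002,0.001,0,0,0,0],[0.0008,-0.0002,0.001,0,0,0,0],[0,0,0,0,0,0,0]]]}}

```text
time: 22.25
tool_pos: [0.664, 0.087, 0.1084]
tool_rot: [-0.002, -0.574, 0.819, 0.001]
contact_force: [0.2, -1.2, -10.0]
gripper_width: 0.339
grasp_force: 60.1
```

```bash
python3 st.py
```

```text
t=22.25 heel n -0.0062 lat 0.0012 z 0.1030 | F n -1.0 lat -0.6 z -10.0 | bx [ 0.3403  0.9403 -0.0022] yaw 70.10 by_z 0.0035 tq [-0.721   0.3264 -0.0061] w 0.339
[ 0.0195  0.256   1.5985 -0.0008  1.2911 -2.7746]
```

Request:
{"op": "play_rows", "data": {"series": [[[0.0003,0,0.001,0,0,0,0],[0.0003,0,0.001,0,0,0,0],[0,0,0,0,0,0,0]]]}}

```text
time: 22.55
tool_pos: [0.6639, 0.0867, 0.1092]
tool_rot: [-0.003, -0.574, 0.819, 0.001]
contact_force: [-3.7, -3.4, -16.8]
gripper_width: 0.337
grasp_force: 60.4
```

```bash
python3 st.py
```

```text
t=22.55 heel n -0.0065 lat 0.0012 z 0.1038 | F n -4.4 lat 2.3 z -16.8 | bx [ 0.3409  0.9401 -0.003 ] yaw 70.07 by_z 0.0050 tq [-1.0285  0.515   0.0684] w 0.337
[ 0.0192  0.256   1.5972 -0.001   1.2941 -2.7743]
```

The lift is now blocked, with 13 N of pull stalling at z≈0.104, so the tab appears to be locked. I'll press it home firmly once more, unload and release.

Request:
{"op": "play_rows", "data": {"series": [[[-0.0003,0,-0.0015,0,0,0,0],[-0.0003,0,-0.0015,0,0,0,0],[-0.0003,0,-0.0015,0,0,0,0],[-0.0003,0,-0.0015,0,0,0,0],[-0.0003,0,-0.0015,0,0,0,0],[-0.0003,0,-0.0015,0,0,0,0],[0,0,-0.0015,0,0,0,0],[0,0,0,0,0,0,0]]]}}

```text
time: 23.35
tool_pos: [0.6668, 0.0875, 0.1051]
tool_rot: [0.003, -0.574, 0.819, -0.001]
contact_force: [-2.5, -3.7, 5.8]
gripper_width: 0.339
grasp_force: 63.5
```

```bash
python3 st.py
```

```text
t=23.35 heel n -0.0048 lat -0.0013 z 0.0997 | F n -4.3 lat 1.1 z 5.8 | bx [0.3412 0.94   0.0031] yaw 70.05 by_z -0.0057 tq [0.0954 0.1771 0.0599] w 0.339
[ 0.0195  0.2591  1.6007  0.0009  1.2754 -2.7741]
```

Request:
{"op": "play_rows", "data": {"series": [[[-0.0007,0.0003,-0.001,0,0,0,0],[-0.0007,0,-0.001,0,0,0,0],[0,0,0,0,0,0,0]]]}}

```text
time: 23.65
tool_pos: [0.6666, 0.0875, 0.1047]
tool_rot: [0.004, -0.574, 0.819, -0.003]
contact_force: [-0.0, -4.0, 8.4]
gripper_width: 0.339
grasp_force: 64.0
```

```bash
python3 st.py
```

```text
t=23.65 heel n -0.0049 lat -0.0011 z 0.0993 | F n -3.8 lat -1.3 z 8.4 | bx [0.3417 0.9398 0.0036] yaw 70.02 by_z -0.0087 tq [-0.1739  0.1513 -0.1094] w 0.339
[ 0.0198  0.2573  1.6036  0.0003  1.2712 -2.7732]
```

Request:
{"op": "play_rows", "data": {"series": [[[0,0,0.0015,0,0,0,0],[0.0003,0,0.0015,0,0,0,0],[0.0003,0,0.0007,0,0,0,0],[0,0,0,0,0,0,0]]]}}

```text
time: 24.05
tool_pos: [0.6652, 0.0879, 0.1048]
tool_rot: [0.002, -0.574, 0.819, -0.001]
contact_force: [4.4, -2.4, 6.1]
gripper_width: 0.341
grasp_force: 63.5
```

```bash
python3 st.py
```

```text
t=24.05 heel n -0.0049 lat 0.0004 z 0.0994 | F n -0.7 lat -5.0 z 6.1 | bx [0.3414 0.9399 0.0024] yaw 70.04 by_z -0.0038 tq [ 0.1824 -0.4977 -0.3419] w 0.341
[ 0.0203  0.2573  1.6034  0.0009  1.2765 -2.7732]
```

Request:
{"op": "play_rows", "data": {"series": [[[0.001,0,0.001,0,0,0,0],[0,0,0,0,0,0,0.5],[0,0,0,0,0,0,0.7],[0,0,0,0,0,0,0.7],[0,0,0,0,0,0,0.7],[0,0,0.01,0,0,0,0.7],[0,0,0.02,0,0,0,0.7],[0,0,0.03,0,0,0,0.7],[0,0,0,0,0,0,0.7]]]}}

```text
time: 24.95
tool_pos: [0.6676, 0.0877, 0.1706]
tool_rot: [0.004, -0.574, 0.819, -0.003]
contact_force: [0.2, 0.8, 1.3]
gripper_width: 0.703
grasp_force: 0.0
```

```bash
python3 st.py; python3 - <<'E'
from h import *
c=grab("scene"); np.savez("scene2.npz",*c)
E
```

```text
t=24.95 heel n -0.0043 lat -0.0019 z 0.1652 | F n 0.8 lat 0.1 z 1.3 | bx [0.3408 0.9401 0.0036] yaw 70.08 by_z -0.0092 tq [ 0.0403 -0.0167  0.0346] w 0.703
[ 0.0202  0.1994  1.5558  0.0001  1.3766 -2.7736]
```

Request:
{"op": "play_rows", "data": {"series": [[[0.001,0.0065,0,0,0,0,0],[0.002,0.0065,0,0,0,0,0],[0.002,0.006,0,0,0,0,0],[0,0,0,0,0,0,0],[0,0,0,0,0,0,0],[0,0,0,0,0,0,0],[0,0,-0.012,0,0,0,0],[0,0,-0.012,0,0,0,0],[0,0,-0.006,0,0,0,0],[0,0,0,0,0,0,0]]]}}

```text
time: 26.0
tool_pos: [0.6681, 0.1064, 0.1313]
tool_rot: [-0.002, -0.574, 0.819, 0.001]
contact_force: [-0.2, 0.2, 0.3]
gripper_width: -0.001
grasp_force: 0.0
```

```bash
python3 st.py
```

```text
t=26.00 heel n 0.0134 lat 0.0040 z 0.1259 | F n 0.1 lat 0.3 z 0.3 | bx [ 0.3411  0.94   -0.0016] yaw 70.06 by_z 0.0038 tq [ 0.035  -0.0319  0.0346] w -0.001
[ 0.048   0.2487  1.5666 -0.      1.3304 -2.7455]
```

Request:
{"op": "play_rows", "data": {"series": [[[0,0,-0.003,0,0,0,0],[0,0,-0.003,0,0,0,0],[0,0,-0.002,0,0,0,0],[0,0,-0.002,0,0,0,0],[0,0,0,0,0,0,0]]]}}

```text
time: 26.5
tool_pos: [0.6717, 0.1058, 0.1297]
tool_rot: [0.002, -0.574, 0.819, -0.002]
contact_force: [-5.4, -2.9, 15.8]
gripper_width: 0.0
grasp_force: 7.5
```

```bash
python3 st.py
```

```text
t=26.50 heel n 0.0141 lat 0.0003 z 0.1243 | F n -4.6 lat 4.1 z 15.8 | bx [0.3409 0.9401 0.0004] yaw 70.07 by_z -0.0060 tq [-0.4543  0.8599  0.021 ] w 0.000
[ 0.0477  0.2521  1.5653 -0.002   1.3186 -2.7456]
```

Beam top is met at z≈0.1297 under 16 N, so the underside is near 0.0997. One slight extra press, then unload.

Request:
{"op": "play_rows", "data": {"series": [[[0,0,-0.0007,0,0,0,0],[0,0,0,0,0,0,0],[0,0,0,0,0,0,0]]]}}

```text
time: 26.8
tool_pos: [0.6719, 0.1057, 0.1297]
tool_rot: [0.002, -0.574, 0.819, -0.002]
contact_force: [-5.7, -3.3, 17.0]
gripper_width: 0.004
grasp_force: 8.4
```

```bash
python3 st.py
```

```text
t=26.80 heel n 0.0141 lat 0.0001 z 0.1243 | F n -5.0 lat 4.2 z 17.0 | bx [0.3408 0.9401 0.0005] yaw 70.07 by_z -0.0064 tq [-0.5     1.0004  0.0652] w 0.004
[ 0.0476  0.2521  1.5653 -0.0021  1.318  -2.7457]
```

Request:
{"op": "play_rows", "data": {"series": [[[0,0,0.004,0,0,0,0],[0,0,0.02,0,0,0,0],[0,-0.005,0.04,0,0,0,0],[0,-0.01,0.045,0,0,0,0],[0,-0.02,0.045,0,0,0,0],[0,-0.03,0.04,0,0,0,0],[0,-0.04,0,0,0,0,0],[0,-0.04,0,0,0,0,0],[0,-0.04,0,0,0,0,0],[0,0,0,0,0,0,0]]]}}

```text
time: 27.8
tool_pos: [0.6693, -0.083, 0.3171]
tool_rot: [-0.0, -0.572, 0.82, -0.001]
contact_force: [-0.2, -0.4, -0.0]
gripper_width: -0.002
grasp_force: 0.0
```

```bash
python3 st.py; python3 - <<'E'
from h import *
c=grab("wrist"); print(-c[2].T@c[3],c[2][2])
for X in((.697,.177,.2),(.697,.177,.25),(.666,.092,.115),(.53,.235,.2)):
    q=c[2]@np.array(X)+c[3]; print(X, cv2.fisheye.projectPoints(q.reshape(1,1,3),np.zeros(3),np.zeros(3),c[1],np.zeros(4))[0].ravel() , q[2])
E
```

```text
t=27.80 heel n -0.1643 lat -0.0615 z 0.3117 | F n -0.4 lat 0.1 z -0.0 | bx [ 0.346   0.9382 -0.0015] yaw 69.76 by_z -0.0006 tq [-0.0138  0.0307 -0.0094] w -0.002
[-0.2329  0.1322  1.3869 -0.0015  1.6221 -3.0213]
[ 0.64475186 -0.14903067  0.46073093] [ 0.09639853  0.26182164 -0.96028993]
(0.697, 0.177, 0.2) [371.84111835 389.18533549] 0.340775820130397
(0.697, 0.177, 0.25) [376.8548615  419.87620327] 0.2927613235674764
(0.666, 0.092, 0.115) [369.0952332 297.339213 ] 0.3971572704299813
(0.53, 0.235, 0.2) [494.46007509 370.50327249] 0.3398629211112647
```

Request:
{"op": "play_rows", "data": {"series": [[[0.002,0.003,0,0,0,-8.5,0],[0.002,0.003,0,0,0,-8.5,0],[0.002,0.003,0,0,0,-8.5,0],[0.002,0.003,0,0,0,-8.5,0],[0.002,0.003,0,0,0,-8.5,0],[0.002,0.003,0,0,0,-8.5,0],[0.002,0.003,0,0,0,-8.5,0],[0.002,0.003,0,0,0,-8.5,0],[0.002,0.003,0,0,0,-8.5,0],[0,0,0,0,0,-8.5,0]]]}}

```text
time: 28.85
tool_pos: [0.6877, -0.0495, 0.3172]
tool_rot: [0.0, 0.132, 0.991, 0.0]
contact_force: [-0.2, 0.1, 0.5]
gripper_width: 0.003
grasp_force: 0.0
```

Request:
{"op": "play_rows", "data": {"series": [[[0,0,0,0,0,0,0],[0,0,0,0,0,0,0]]]}}

```text
time: 29.05
tool_pos: [0.6875, -0.0504, 0.3173]
tool_rot: [0.0, 0.128, 0.992, 0.0]
contact_force: [0.2, -0.0, -0.0]
gripper_width: -0.002
grasp_force: 0.0
```

```bash
python3 - <<'E'
from h import *
c=grab("wrist"); np.savez("w5.npz",*c); o=-c[2].T@c[3]; print(o)
ims=[]
yaw=np.radians(70.1); t=np.array([-np.sin(yaw),np.cos(yaw),0])
for X in((.692,.165,.2),(.692+.18*t[0]+.0,.165+.18*t[1],.2)):
    f=np.array(X)-o; L=np.linalg.norm(f); f/=L
    r=np.cross(f,[0,0,1]); r/=np.linalg.norm(r); V=np.array([r,np.cross(f,r),f]); k=1700*L
    Kn=np.array([[k,0,190],[0,k,290],[0,0,1.]])
    im=cv2.remap(c[0],*cv2.fisheye.initUndistortRectifyMap(c[1],np.zeros(4),V@c[2].T,Kn,(380,580),cv2.CV_32FC1),cv2.INTER_CUBIC)
    np.savez(f"v5_{len(ims)}.npz",im,Kn,V,-V@o); ims.append(im)
cv2.imwrite("pics/v5.png",cv2.convertScaleAbs(np.hstack(ims),alpha=1.5))
E
```

```text
[ 0.61884542 -0.03207135  0.46078529]
```

View pics/v5.png

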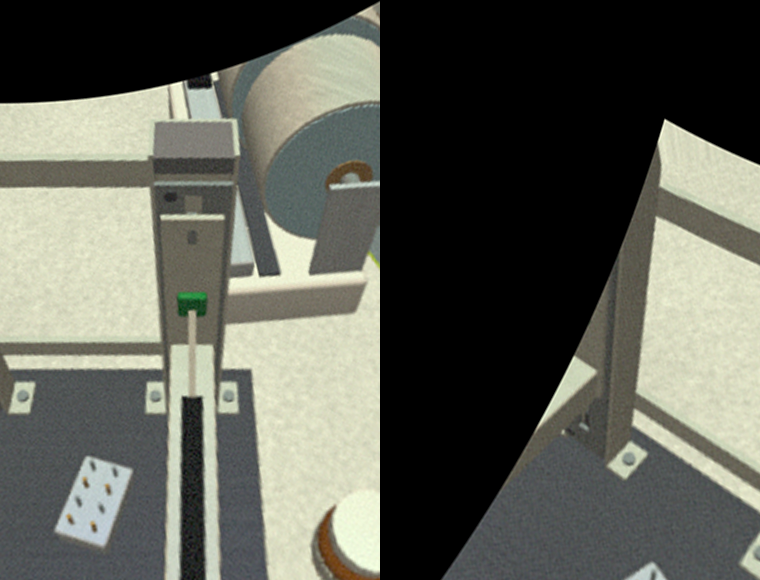

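The bracket sits straight and flush on the bare column: plate top at row 217, slot above it at rows 196-213, green tab at (192,303). The bur block and jar are undisturbed. I'll check the height numerically against the visible slot top, which should be 10.5 mm above the plate top when home.

```bash
python3 - <<'E'
from h import *
np.set_printoptions(precision=4,suppress=True)
z=np.load("v5_0.npz"); c=[z[k] for k in z.files]; g=c[0].mean(2)
print("slot cols 188-198 rows185-235",[int(x) for x in g[185:235,189:197].mean(1)])
print("beside 170-180",[int(x) for x in g[205:230,206:216].mean(1)])
y=np.radians(70.1); n=np.array([np.cos(y),np.sin(y),0])
for off in(.401,.4065):
    for v in(190,195,196,197,213,214,215,216,217,218,219,220):
        o,r=ray(c,192,v); X=o+r*(off-n@o)/(n@r); print(off,v,round(X[2],4),end='; ')
    print()
E
```

```text
slot cols 188-198 rows185-235 [71, 54, 46, 45, 46, 47, 48, 48, 47, 48, 54, 61, 65, 65, 64, 64, 64, 63, 64, 64, 63, 64, 65, 64, 62, 62, 68, 81, 94, 110, 126, 134, 134, 127, 107, 82, 65, 60, 61, 63, 63, 63, 63, 65, 63, 58, 52, 49, 48, 50]
beside 170-180 [48, 48, 47, 47, 47, 46, 43, 44, 58, 89, 122, 137, 138, 129, 109, 82, 65, 62, 63, 64, 65, 64, 64, 64, 65]
0.401 190 0.2679; 0.401 195 0.2646; 0.401 196 0.2639; 0.401 197 0.2632; 0.401 213 0.252; 0.401 214 0.2513; 0.401 215 0.2506; 0.401 216 0.2499; 0.401 217 0.2491; 0.401 218 0.2484; 0.401 219 0.2477; 0.401 220 0.2469; 
0.4065 190 0.2631; 0.4065 195 0.2597; 0.4065 196 0.259; 0.4065 197 0.2583; 0.4065 213 0.2468; 0.4065 214 0.2461; 0.4065 215 0.2453; 0.4065 216 0.2446; 0.4065 217 0.2439; 0.4065 218 0.2431; 0.4065 219 0.2423; 0.4065 220 0.2416;
```

```bash
python3 - <<'E'
from h import *
np.set_printoptions(precision=4,suppress=True)
L=lambda f:[np.load(f)[k] for k in np.load(f).files]
def blob(im,x0,y0,x1,y1):
    s=im[y0:y1,x0:x1].astype(int); m=((s[:,:,1]-np.maximum(s[:,:,0],s[:,:,2]))>25); v,u=np.nonzero(m); return u.mean()+x0,v.mean()+y0,m.sum(),v.min()+y0,v.max()+y0
w,tp,v5=L("w0.npz"),L("top0.npz"),L("v5_0.npz")
bw=blob(w[0],255,50,315,90); bt=blob(tp[0],355,165,378,182); b5=blob(v5[0],165,280,220,330); print(bw,bt,b5)
p=cv2.fisheye.undistortPoints(np.array([[[bw[0],bw[1]]]]),w[1],np.zeros(4))[0,0]
ow=-w[2].T@w[3]; dw=w[2].T@np.array([*p,1.]); ot,dt=ray(tp,bt[0],bt[1])
for o,d,nm in((ow,dw,"wrist0"),(ot,dt,"top0")):      # height where ray meets planes x = .643-k
    for k in(.0,.004,.008,.012,.016): 
        X=o+d*((.643-k)-o[0])/d[0]; print(nm,k,X[1:])
# v5: same for seated bracket, distance k in front of sheet
y=np.radians(70.1); n=np.array([np.cos(y),np.sin(y),0]); o,d=ray(v5,b5[0],b5[1])
for off in(.4015,.4065):
  for k in(0,.004,.008,.012,.016): X=o+d*(off-k-n@o)/(n@d); print("v5",off,k,X[2]-.0993)
# plate top front edges for calibration: w0 plate top
print("v5 plate top row219.5", [ (o2+d2*(off-.004-n@o2)/(n@d2))[2]-.0993 for off in(.4015,.4065) for o2,d2 in [ray(v5,192,219.5)]])
E
```

```text
(np.float64(283.42452830188677), np.float64(69.78301886792453), np.int64(106), np.int64(67), np.int64(73)) (np.float64(366.5), np.float64(174.0), np.int64(4), np.int64(174), np.int64(174)) (np.float64(191.60068259385665), np.float64(297.70307167235495), np.int64(293), np.int64(292), np.int64(314))
wrist0 0.0 [-0.152   0.0283]
wrist0 0.004 [-0.1553  0.0556]
wrist0 0.008 [-0.1586  0.0829]
wrist0 0.012 [-0.1619  0.1102]
wrist0 0.016 [-0.1652  0.1375]
top0 0.0 [-0.1648  0.0195]
top0 0.004 [-0.1616  0.0514]
top0 0.008 [-0.1583  0.0833]
top0 0.012 [-0.1551  0.1151]
top0 0.016 [-0.1519  0.147 ]
v5 0.4015 0 0.07955749452918381
v5 0.4015 0.004 0.08465993721707415
v5 0.4015 0.008 0.08976237990496444
v5 0.4015 0.012 0.09486482259285473
v5 0.4015 0.016 0.09996726528074501
v5 0.4065 0 0.07317944116932107
v5 0.4065 0.004 0.07828188385721135
v5 0.4065 0.008 0.08338432654510164
v5 0.4065 0.012 0.08848676923299192
v5 0.4065 0.016 0.09358921192088221
v5 plate top row219.5 [np.float64(0.15138169010947777), np.float64(0.14654090529502178)]
```

Every check agrees: the 13 N lift was blocked, the hard stop is at home height, and the tab position matches "out". Handing in.

```bash
python3 -c "
from plant import manip
print(manip.job_done())"
```

```text
the job is handed in; nothing more can be done
None
```

I fitted the bracket to the bare column and let go. It sits at a hard stop at home height, a 13 N lift test was blocked and the camera check fits the green tab being out; I handed the job in at about 29 s, and the hand-in gave no verdict.

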